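Clamp a valve block with the ratchet knob

ROBOT

A 6-joint arm with a two-finger parallel gripper is mounted at the origin on the work surface. World frame = base frame: x ahead of the robot, y to its left, z up, the work surface at z = 0. Lengths are in m, angles in rad, forces in N, time in s.
With the tool pointing down it reaches from about 0.4 to 0.825 m from the base axis. Payload 7 kg.
Tool frame: the origin (TCP) lies between the finger pads, 19 mm behind the fingertips; this is the grasp point; z points along the fingers, y is the line along which they close (so a half turn about z gives the same grasp; the last joint's range is limited). The gripper opens to 88 mm and grips with 3 to 60 N. Pads are 19 mm wide; open, the fingers measure 130 mm over their backs; the gripper's body (78 mm by 193 mm) begins 47 mm behind the grasp point.
Start: joints at [-0.928, 0.359, 0.012, 0, -1.224, -0.288], TCP at [0.234, -0.633, 0.245] pointing down, gripper open.
Joint ranges: [-3.07, 3.07], [-1.43, 2.12], [-1.02, 1.25], [-3.03, 1.67], [-3.05, -0], [-3.03, 3.03]. Speed limits (rad/s): [2.39, 2.39, 3.01, 3.14, 3.14, 3.14].

INTERFACE

Orientations are given as [roll, pitch, yaw] about the fixed x, y, z axes, in that order (R = Rz(yaw) Ry(pitch) Rx(roll)).
In Python, from station import arm, grab_frame, camera_params, spot_in gives the robot as it stands.
- The arm moves only by the shell command python3 -m jog 'ROWS' [FORCE]. ROWS is JSON, a list that holds one entry, the list of rows, each a list of 7 numbers: the shift along the tool's x, y, z in mm, then the turn, a rotation vector about the tool's x, y, z in rad, then the finger opening in mm, from 0 to 87.6. In form: [[[x, y, z, wx, wy, wz, fingers], ...]]. A call has 1 to 20 rows; each row is the pose to reach, as a shift and turn from the pose commanded when the call began, along the tool's axes at that moment; what a row does not reach only later rows make up. A row lasts 1/8 s, in which the tool goes at most 62.5 mm and 10.7 degrees, less where a joint would pass 70% of its speed; a pose out of reach is approached as far as the arm can. A call with a gripper value outside its range is refused whole. The fingers move at their own pace and stop on an object; FORCE is the grip in N (left out, the last holds). Time passes only in rows, so rows that repeat a pose let the fingers close. It gives the time, the measured TCP pose, the force, the opening and the grip force at its end, in the units of the state.
- arm.get_state(): the state, without advancing time (a new reading comes with each control period).
- grab_frame(name): name is "side" or "top" or "wrist"; returns (picture, depth): 480x640x3 uint8, blue, green, red; 480x640 float32, m along the optical axis (not along the pixel's ray), 0 where there is no reading.
- camera_params(name): a dict with "mtx" (3x3 intrinsics, pixels), "R" (3x3) and "t" (3): a world point X has camera coordinates R X + t. Camera axes: x right, y down, z forward; pixel columns grow to the right and rows downward; lengths in m; the calibration is good to about 2 mm. A picture is of the moment at which its call begins: read the wrist's pose just before it. camera_params takes no time and is no camera call; for the wrist camera it gives the pose at the moment of the call.
- arm.job_done(): hands the job in; it is judged then, once.
Trained networks look in the newest picture that a camera, given by its name, has taken for a name from the list of things; names that differ only in an ending like _2 or _b are one class to them, and where a whole thing is asked for, a point or a joint stands for the part that bears it (a point fixed in the world has none). Each returns a list of dicts, best first, with "confidence" (0 to 1); they miss things now and then, are a little off and sometimes report something else, mostly with a low value. They report only what shows in the picture. A call takes as long as a camera call. They do not tell look-alikes from the thing itself.
- spot_in(query, camera): "uv" ([column, row] in pixels, amid what is visible of it).
The state is a dict: "t": time; "q": joint angles; "qd": joint speeds; "joint_efforts": joint torques, N m; "eef_pos": TCP position; "ee_rot": TCP orientation; "force": force on the tool from outside, world axes, zero at the start; "moment": the same for the moment, N m; "width": finger opening in m; "gripper_force": force on a finger pad.
Only numpy, scipy, OpenCV 4.12 (cv2) and the standard library are available. Lean on these libraries where they do the work, as an engineer would, in place of code of your own. Each camera call takes 0.05 s, during which the arm holds its last target. There are 200 camera calls.

TASK

Set the aluminium valve block upright and flat into the clamping fixture, between the fixed stop and the moving jaw, without forcing it. Then turn the fixture's square knob clockwise until the jaw has closed on the block and the knob's torque limiter slips: let it click once or twice, not a third time. Let go, leaving the block clamped tight against the stop and the other things on the bench where they are.

Things in the scene. Friction and masses are not known exactly. Their poses are not given: they have to be found in the camera images.
- block: Loose aluminium valve block with dark bores, 56 (its x) x 46 (its y) x 48 mm high, 0.25 to 0.45 kg. Origin: centre of its underside, z up; starts upright on the bench. It goes in with its x along the fixture's x, either way round. Grip it across its 56 mm length: in the fixture only its x ends have room for fingers, with the tips 10 mm or more above the plate.
- fixture: Clamping fixture, fixed to the bench; place and yaw vary. Origin: centre of the underside of its dark plate, 150 (x) x 190 (y) x 16 mm high. At its -y end a housing, 72 x 70 mm, top 58 mm above the bench, from y = -90 to -20 mm, with the knob on top at y = -55 mm and the jaw on its +y side. At its +y end the fixed stop.
- stop (a point): Foot of the fixed stop's inner face: x = 0, y = +65 mm in the fixture, on the plate, 16 mm above the bench; axes as the fixture's. The steel stop is 70 mm long (x), 20 mm thick, 30 mm high above the plate.
- nest (a point): Where the centre of the block's underside is when clamped against the stop: on the plate, 16 mm above the bench, x = 0, y = +42 mm in the fixture; axes as the fixture's. Two end locators 8 mm high, inner faces at x = +-31.5 mm, leave 3.5 mm of play at each end. While the jaw is open the block may be set down nearer the jaw.
- jaw: Steel moving jaw, 50 mm long (x), 26 mm high. Origin: middle of the lower edge of its clamping face, 2 mm above the plate. Slides to the fixture's +y, towards the stop, 4 mm per radian of drive. Stop and jaw start 51 to 56.5 mm apart (block 46 mm). Self-locking: it stays, and keeps its clamping force of about 45 N, when the knob is let go.
- knob_grip (a point): On the knob's upright axis, 98 mm above the bench: TCP height to grip the knob from above. x and y axes are square to the knob's flats and turn with it. The black knob is a square grip, 36 x 36 mm, from 76 to 102 mm above the bench, on a round skirt of 27 mm radius, 8 mm high. Grip it with 30 N or more.
- knob: The black knob; origin on its axis, 68 mm above the bench, z up. Clockwise from above closes the jaw, resisting with 0.25 N m. Once the block is clamped the torque climbs within about 0.3 rad; the knob then slips on its drive: 0.5 to 0.55 N m at the crest of each click, 0.1 or more less just past it. Crests at 15, 45 and 75 degrees of slip. It stays where it is let go.
- knob_mark (a point): White line on the edge of the knob's skirt; the point is 31 mm from the axis on the knob's +x side, 68 mm above the bench. It turns with the knob.
- collar_mark (a point): Raised dark mark on the round steel collar (36 mm radius) under the knob; the point is 31 mm from the axis, 68 mm above the bench. It turns with the drive. The marks coincide at the start and while the knob drives; slipping carries the knob's mark on clockwise: 16 mm apart after one whole click (30 degrees), 31 mm after two, 44 mm after three.
- flange: Bystander: loose flat steel ring, 84 mm across, 14 mm high. Origin: centre of its underside.
- wrench: Bystander: loose steel wrench 170 mm long, lying on the bench along its x.
- oil_can: Bystander: small grey can, 56 mm across, 120 mm tall, standing. Origin: centre of its underside.
- screwdriver: Bystander: screwdriver 200 mm long, black handle, lying on the bench along its x.
Things that resemble listed ones, but are neither listed nor needed, are in the scene too. There is more than one size of the block; the job needs the smaller.

How it is judged:
On the way, in this order (a step that is already met when the one before it is completed fails the run):
1. the block stands flat in the fixture, between stop, jaw and end locators, and is let go (x of block in the frame of nest between -0.0045 and 0.0045 m and y of block in the frame of nest between -0.0125 and 0.002 m and z of block in the frame of nest between -0.002 and 0.0025 m and angle between block's own z axis and vertical below 0.05 rad and angle between the x axis of block and the x axis of fixture, either way round below 0.12 rad and contact force between the fingers and block below 0.1 N), for 0.2 s.
2. the jaw bears on the block and the knob has slipped by at least one click (contact force between jaw and block above 20 N and distance between knob_mark and collar_mark above 0.0095 m), for 0.1 s.
At the end, for the whole second after the job is handed in: Block flat on the plate (2.5 mm, 0.05 rad), square within 0.04 rad, between the end locators, within 2 mm of the stop, held by the jaw with over 20 N; knob mark 9.5 to 36 mm from collar mark (one or two clicks); all let go and at rest (all of step 2 and x of block in the frame of nest between -0.0045 and 0.0045 m and y of block in the frame of nest between -0.002 and 0.002 m and z of block in the frame of nest between -0.002 and 0.0025 m and angle between block's own z axis and vertical below 0.05 rad and angle between the x axis of block and the x axis of fixture, either way round below 0.04 rad and contact force between fixture and block above 20 N and distance between knob_mark and collar_mark below 0.036 m and linear speed of block below 0.01 m/s); the robot touches nothing.
It fails at once if the ratchet is turned past a third click (marks more than 36 mm apart) (distance between knob_mark and collar_mark above 0.036 m).
It fails at once if the block is forced or jammed into the fixture with more than 250 N in all (contact force between block and fixture above 250 N).
It fails at once if a bystander is moved more than 20 mm (distance of any of flange, wrench, oil_can, screwdriver from where it was at the start of the episode above 0.02 m).
It also fails if it takes over 67 s, if anything falls off the work surface, if the arm or the gripper's body presses on something with over 40 N, if the wrist force passes 120 N, or if a joint passes its speed limit or range.

## Working session

There is one attempt and no reset: what is moved stays moved. The work goes in short steps, Python scripts to look and compute and a shell command to move; the robot and the scene stay as the last step left them, time stands still between calls to the robot, and variables do not carry over. Pictures are saved under pics/ and viewed, at most 10 in all, crops included, and the job is handed in when it is done.

```bash
mkdir -p pics; ls; cat > h.py <<'E'
import numpy as np, cv2
from station import arm, grab_frame, camera_params, spot_in
def cloud(name, d):
    c=camera_params(name); K=c["mtx"]; R=np.array(c["R"]); t=np.array(c["t"]); K=np.array(K)
    v,u=np.mgrid[0:480,0:640]
    P=np.stack([(u-K[0,2])/K[0,0]*d,(v-K[1,2])/K[1,1]*d,d],-1)
    return (P-t)@R   # world
E
python3 - <<'E'
from h import *
for n in("top","side"):
    im,d=grab_frame(n); cv2.imwrite(f"pics/{n}0.png",im); np.savez(f"pics/{n}0.npz",im=im,d=d)
    W=cloud(n,d)
    for q in["block","fixture","knob","jaw","flange","wrench","oil_can","screwdriver"]:
        for r in spot_in(q,n)[:4]:
            u,v=map(int,r["uv"]); print(n,q,(u,v),round(r["confidence"],2),W[v,u].round(3))
s=arm.get_state(); print(s["t"],s["eef_pos"],s["ee_rot"])
E
```

```text
pics
top block (420, 274) 0.96 [ 0.549 -0.195  0.045]
top block (372, 284) 0.71 [ 0.521 -0.078  0.062]
top knob (315, 272) 0.67 [0.542 0.054 0.102]
top jaw (297, 272) 0.63 [0.55  0.098 0.044]
top jaw (320, 197) 0.62 [0.752 0.044 0.001]
top flange (325, 186) 0.89 [0.781 0.032 0.004]
top wrench (180, 302) 0.8 [0.479 0.383 0.003]
top oil_can (438, 195) 0.63 [ 0.72  -0.226  0.122]
top screwdriver (250, 181) 0.75 [0.784 0.223 0.027]
side block (389, 224) 0.89 [ 0.522 -0.064  0.069]
side block (387, 192) 0.58 [ 0.549 -0.182  0.048]
side block (364, 261) 0.24 [0.543 0.073 0.101]
side fixture (351, 301) 0.56 [0.554 0.118 0.028]
side knob (366, 262) 0.56 [0.539 0.072 0.098]
side jaw (314, 156) 0.64 [ 0.737 -0.219  0.081]
side jaw (352, 292) 0.58 [0.555 0.108 0.044]
side flange (265, 246) 0.81 [ 0.777  0.014 -0.001]
side wrench (350, 455) 0.59 [0.484 0.38  0.008]
side oil_can (316, 157) 0.9 [ 0.734 -0.224  0.076]
side oil_can (366, 266) 0.44 [0.539 0.072 0.087]
side screwdriver (218, 319) 0.72 [0.781 0.228 0.028]
0.9 [ 0.23444507 -0.63292165  0.24534677] [ 3.14155292e+00  5.01222691e-05 -2.78686632e+00]
```

View pics/top0.png

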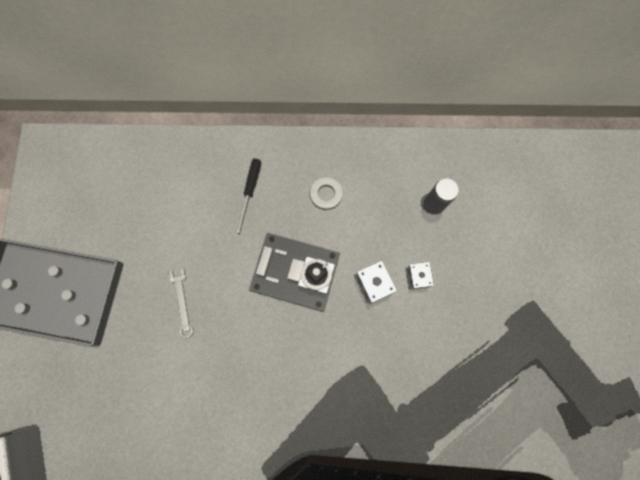

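```bash
python3 - <<'E'
from h import *
z=np.load("pics/top0.npz"); 
cv2.imwrite("pics/crop.png",cv2.resize(z["im"][225:325,260:460],None,fx=4,fy=4,interpolation=2))
W=cloud("top",z["d"])
def rect(n,lo,hi,x0,x1,y0,y1):
    m=(W[...,2]>lo)&(W[...,2]<hi)&(W[...,0]>x0)&(W[...,0]<x1)&(W[...,1]>y0)&(W[...,1]<y1)
    P=W[m]; r=cv2.minAreaRect(P[:,:2].astype(np.float32)*1000); print(n,len(P),np.round(r[0],1),np.round(r[1],1),round(r[2],1),"z",np.median(P[:,2]).round(4))
rect("small",.035,.06,.48,.62,-.25,-.15)
rect("big",.045,.08,.45,.6,-.14,-.03)
rect("knob",.09,.11,.45,.62,0,.12)
rect("housing",.05,.066,.45,.65,0,.25)
rect("stop/jaw",.036,.05,.45,.65,.08,.28)
rect("plate",.01,.022,.4,.7,-.02,.28)
E
```

```text
small 485 [ 545.9 -195.8] [56.3 46.4] 8.3 z 0.0476
big 959 [526.6 -86.8] [77.8 64. ] 25.1 z 0.0663
knob 257 [541.4  53.5] [35.8 35.1] 44.9 z 0.101
housing 252 [556.1 103. ] [173.6  72.3] 74.3 z 0.0577
stop/jaw 510 [561.9 129.5] [122.  70.] 74.4 z 0.0443
plate 3170 [570.5 142.6] [282.2 168.1] 68.4 z 0.0155
```

View pics/crop.png

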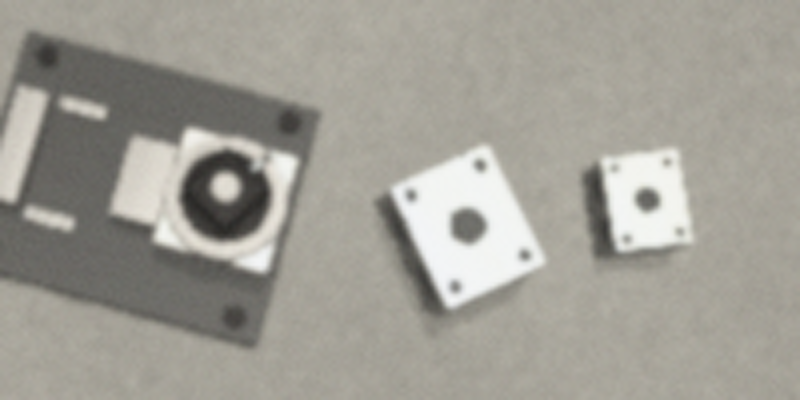

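```bash
cat >> h.py <<'E'
from scipy.spatial.transform import Rotation as Ro
def rect(W,n,lo,hi,x0,x1,y0,y1):
    m=(W[...,2]>lo)&(W[...,2]<hi)&(W[...,0]>x0)&(W[...,0]<x1)&(W[...,1]>y0)&(W[...,1]<y1)
    P=W[m]; r=cv2.minAreaRect(P[:,:2].astype(np.float32)*1000); b=cv2.boxPoints(r); e=[b[1]-b[0],b[2]-b[1]]
    L=max(e,key=np.linalg.norm); print(n,len(P),np.round(r[0],1),np.round(r[1],1),"long axis deg",np.degrees(np.arctan2(L[1],L[0])).round(1),"z",np.median(P[:,2]).round(4))
    return r
def go(pos,yaw):
    "shift in tool axes (mm) and turn to reach pos (mm), tool down, yaw in deg"
    s=arm.get_state(); R=Ro.from_euler('xyz',s["ee_rot"]); T=Ro.from_euler('xyz',[np.pi,0,np.radians(yaw)])
    print("t",s["t"],"now",s["eef_pos"].round(4) if hasattr(s["eef_pos"],'round') else s["eef_pos"],"yaw",np.degrees(s["ee_rot"][2]).round(2),"q6",np.round(s["q"][5],3),
     "F",np.round(s["force"],1),"w",s["width"],"\n->",R.inv().apply(np.array(pos)-np.array(s["eef_pos"])*1000).round(1),(R.inv()*T).as_rotvec().round(4))
E
python3 - <<'E'
from h import *
z=np.load("pics/top0.npz"); W=cloud("top",z["d"])
r=rect(W,"small",.035,.06,.48,.62,-.25,-.15)
for y in (8.3-90,98.3-90,8.3+90): go([546,-196,160],y)
E
```

```text
small 485 [ 545.9 -195.8] [56.3 46.4] long axis deg 8.3 z 0.0476
t 0.9 now [ 0.2344 -0.6329  0.2453] yaw -159.68 q6 -0.288 F [ 0.6 -0.2 -0.4] w 0.08724482275823123 
-> [-443.9  301.5   85.4] [-0.0000e+00  1.0000e-04 -1.3609e+00]
t 0.9 now [ 0.2344 -0.6329  0.2453] yaw -159.68 q6 -0.288 F [ 0.6 -0.2 -0.4] w 0.08724482275823123 
-> [-443.9  301.5   85.4] [-1.0000e-04  1.0000e-04 -2.9317e+00]
t 0.9 now [ 0.2344 -0.6329  0.2453] yaw -159.68 q6 -0.288 F [ 0.6 -0.2 -0.4] w 0.08724482275823123 
-> [-443.9  301.5   85.4] [1.0000e-04 0.0000e+00 1.7807e+00]
```

Candidates: the small block at (420,274), measured 56x46x48 mm, and the large one at (372,284), 78x64x67 mm. I choose the small one. The crop shows it at (647,200), with its long side nearly along world x.

```bash
python3 -m jog '[[[-444,301.5,45,0,0,-1.361,87],[-444,301.5,45,0,0,-1.361,87],[-444,301.5,45,0,0,-1.361,87],[-444,301.5,45,0,0,-1.361,87],[-444,301.5,45,0,0,-1.361,87],[-444,301.5,45,0,0,-1.361,87],[-444,301.5,45,0,0,-1.361,87],[-444,301.5,45,0,0,-1.361,87],[-444,301.5,45,0,0,-1.361,87],[-444,301.5,45,0,0,-1.361,87],[-444,301.5,45,0,0,-1.361,87],[-444,301.5,45,0,0,-1.361,87],[-444,301.5,45,0,0,-1.361,87],[-444,301.5,45,0,0,-1.361,87]]]' 40
python3 - <<'E'
from h import *
im,d=grab_frame("wrist"); cv2.imwrite("pics/w1.png",im); W=cloud("wrist",d)
rect(W,"small",.04,.06,.48,.62,-.25,-.15)
im,d=grab_frame("top"); W=cloud("top",d)
rect(W,"stop",.040,.05,.45,.65,.14,.28)
rect(W,"jaw",.040,.048,.45,.65,.05,.13)
rect(W,"both",.040,.048,.45,.65,.05,.28)
rect(W,"plate",.012,.020,.44,.69,-.02,.25)
rect(W,"knob",.095,.11,.45,.62,0,.12)
go([546,-196,32],-81.7)
E
```

```text
t: 2.65
eef_pos: [0.5458, -0.1965, 0.2005]
ee_rot: [-3.141, -0.0, -1.427]
force: [0.5, 0.1, -0.1]
width: 0.0867
gripper_force: 0.0
small 4660 [ 548.5 -197.8] [56.1 46.2] long axis deg 7.6 z 0.0479
stop 246 [575.5 178.5] [20.4 69.6] long axis deg -14.7 z 0.0454
jaw 242 [543.4  81.8] [76.1 59. ] long axis deg 72.4 z 0.0434
both 473 [558.3 116.6] [149.1  69.7] long axis deg 74.5 z 0.0443
plate 2554 [565.7 143.2] [278.9 158.3] long axis deg 68.8 z 0.0155
knob 232 [541.7  53.2] [35.5 35.1] long axis deg 43.6 z 0.1015
t 2.75 now [ 0.5459 -0.1963  0.2005] yaw -81.73 q6 0.153 F [ 0.2 -1.   0.5] w 0.08713499582804111 
-> [-3.000e-01 -1.000e-01  1.685e+02] [-0.0002  0.     -0.0005]
```

View pics/w1.png

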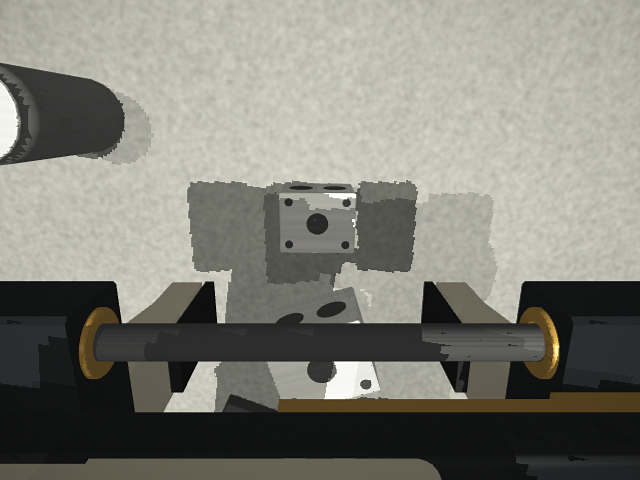

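The wrist view shows the small block at (318,222), square to the fingers, and the big block nearer at (320,340). The view agrees with the top camera within 2–3 mm. Next I descend and grasp.

```bash
python3 -m jog '[[[1,-1,50,0,0,0.008,87],[1,-1,100,0,0,0.008,87],[1,-1,140,0,0,0.008,87],[1,-1,160,0,0,0.008,87],[1,-1,168,0,0,0.008,87],[1,-1,168,0,0,0.008,87],[1,-1,168,0,0,0.008,50],[1,-1,168,0,0,0.008,50],[1,-1,168,0,0,0.008,50],[1,-1,168,0,0,0.008,50],[1,-1,168,0,0,0.008,50],[1,-1,168,0,0,0.008,50]]]' 40
```

```text
t: 4.25
eef_pos: [0.5473, -0.1968, 0.0328]
ee_rot: [-3.141, -0.0, -1.434]
force: [-1.2, 0.6, 5.9]
width: 0.0559
gripper_force: 40.0
```

```bash
python3 - <<'E'
from h import *
go([585,214,200],-105.3)
E
```

```text
t 4.25 now [ 0.5473 -0.1968  0.0328] yaw -82.14 q6 0.146 F [-1.2  0.6  5.9] w 0.05591810736494061 
-> [-401.8  -93.5 -167.2] [-4.000e-04 -1.000e-04  4.041e-01]
```

```bash
python3 -m jog '[[[0,0,-30,0,0,0,50],[0,0,-80,0,0,0,50],[0,0,-130,0,0,0,50],[0,0,-167,0,0,0,50],[-30,-7,-167,0,0,0.1,50],[-80,-18,-167,0,0,0.2,50],[-130,-30,-167,0,0,0.3,50],[-180,-42,-167,0,0,0.404,50],[-230,-54,-167,0,0,0.404,50],[-280,-65,-167,0,0,0.404,50],[-330,-77,-167,0,0,0.404,50],[-370,-86,-167,0,0,0.404,50],[-395,-92,-167,0,0,0.404,50],[-402,-93.5,-167,0,0,0.404,50],[-402,-93.5,-167,0,0,0.404,50],[-402,-93.5,-167,0,0,0.404,50]]]'
python3 - <<'E'
from h import *
im,d=grab_frame("wrist"); cv2.imwrite("pics/w2.png",im); W=cloud("wrist",d); np.savez("pics/w2.npz",im=im,d=d)
rect(W,"stop",.040,.055,.45,.65,.14,.23)
rect(W,"knob",.095,.11,.45,.62,0,.12)
rect(W,"locators",.021,.029,.5,.64,.1,.18)
go([566.7,146.7,120],-105.3)
E
```

```text
t: 6.25
eef_pos: [0.5848, 0.2131, 0.1992]
ee_rot: [3.141, -0.0, -1.839]
force: [-0.1, -0.6, -5.4]
width: 0.0555
gripper_force: 40.0
stop 2732 [578.4 177.2] [20.2 69.8] long axis deg -15.1 z 0.0458
knob 0 [0. 0.] [0. 0.] long axis deg 0.0 z nan
locators 1043 [568.6 141.6] [55.2 79.1] long axis deg -15.0 z 0.024
t 6.3 now [0.5848 0.2131 0.1994] yaw -105.36 q6 -0.931 F [ 0.6 -0.8 -3.6] w 0.05591112733471326 
-> [68.8 -0.1 79.4] [ 0.0002 -0.0002 -0.0011]
  return _methods._mean(a, axis=axis, dtype=dtype,
  ret = ret.dtype.type(ret / rcount)
```

View pics/w2.png

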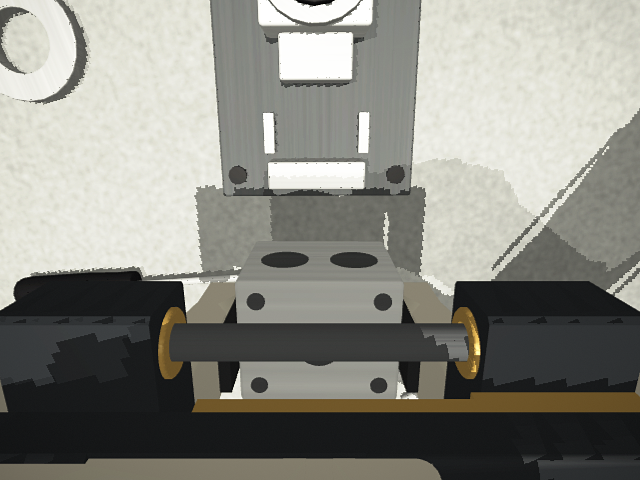

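Held block at (320,340); stop at (317,175); locators at (268,133) and (363,133); jaw at (316,57). All of them are in one picture, so I measure them in the tool frame.

```bash
python3 - <<'E'
from h import *
z=np.load("pics/w2.npz"); W=cloud("wrist",z["d"]); s=arm.get_state()
R=Ro.from_euler('xyz',s["ee_rot"]).as_matrix(); T=(W-np.array(s["eef_pos"]))@R*1000   # tool frame mm
def box(n,c0,c1,r0,r1,z0,z1):
    P=T[r0:r1,c0:c1].reshape(-1,3); P=P[(P[:,2]>z0)&(P[:,2]<z1)]
    q=lambda i:np.percentile(P[:,i],[1,5,50,95,99]).round(1)
    print(n,len(P),"x",q(0),"y",q(1),"z",q(2))
    r=cv2.minAreaRect(P[:,:2].astype(np.float32)); print("   ",np.round(r[0],1),np.round(r[1],1),round(r[2],1))
box("blocktop",225,415,270,322,-22,-8)
box("blockfront",240,400,243,280,-8,30)
box("stop",260,372,155,195,150,157)
box("locL",258,280,105,160,172,179)
box("locR",352,374,105,160,172,179)
box("jaw",272,360,25,95,150,159)
E
```

```text
blocktop 8200 x [ 9.4 10.  17.9 23.9 24.2] y [-30.6 -26.7  -1.1  24.5  28.6] z [-16.5 -16.  -14.9 -10.3  -8.5]
    [16.6 -0.9] [16.2 64.8] 0.7
blockfront 4442 x [23.3 23.5 23.9 24.3 24.4] y [-28.1 -25.9  -1.1  23.5  25.8] z [-7.7 -6.7  6.9 26.3 28.3]
    [23.8 -1.2] [ 1.6 55.4] 0.2
stop 2722 x [26.9 27.8 36.6 45.6 46.2] y [-37.1 -34.4  -3.1  27.9  30.8] z [151.8 152.3 153.6 155.1 156.1]
    [36.2 -3.3] [69.8 20.2] 89.7
locL 458 x [48.4 51.1 65.3 78.6 80. ] y [-42.7 -42.3 -38.5 -35.  -34.7] z [173.1 174.2 175.5 177.2 178. ]
    [ 62.8 -38.5] [10.8 34.9] 83.2
locR 454 x [46.3 51.7 65.6 78.6 80. ] y [27.8 28.3 31.9 35.7 36.2] z [173.8 174.3 175.5 177.3 178.1]
    [62.8 32. ] [34.7 11.3] 6.5
jaw 3871 x [100.6 102.1 116.6 131.1 131.4] y [-28.1 -26.   -3.6  19.   21.2] z [151.1 154.  155.6 157.1 158.3]
    [116.  -3.] [57.4 31.2] 89.6
```

```bash
python3 -m jog '[[[36,-0.6,0,0,0,0,50],[66,-1,20,0,0,0,50],[72.3,-1.2,60,0,0,0,50],[72.3,-1.2,95,0,0,0,50],[72.3,-1.2,112,0,0,0,50],[72.3,-1.2,112,0,0,0,50],[72.3,-1.2,112,0,0,0,50]]]'
python3 - <<'E'
from h import *
im,d=grab_frame("wrist"); cv2.imwrite("pics/w3.png",im); np.savez("pics/w3.npz",im=im,d=d,W=cloud("wrist",d))
print(d[30:480:30,320].round(3)); go([566.7,146.7,49],-105.3)
E
```

```text
t: 7.18
eef_pos: [0.568, 0.1445, 0.0887]
ee_rot: [-3.14, 0.001, -1.837]
force: [0.6, -0.5, -3.7]
width: 0.056
gripper_force: 40.0
[0.113 0.115 0.118 0.146 0.156 0.185 0.189 0.222 0.143 0.135 0.085 0.086
 0.144 0.069 0.062]
t 7.225 now [0.5681 0.1447 0.0889] yaw -105.27 q6 -0.85 F [ 0.8  0.2 -3.8] w 0.05585330783347018 
-> [-1.5  1.9 39.9] [-0.002   0.0017  0.0005]
```

View pics/w3.png

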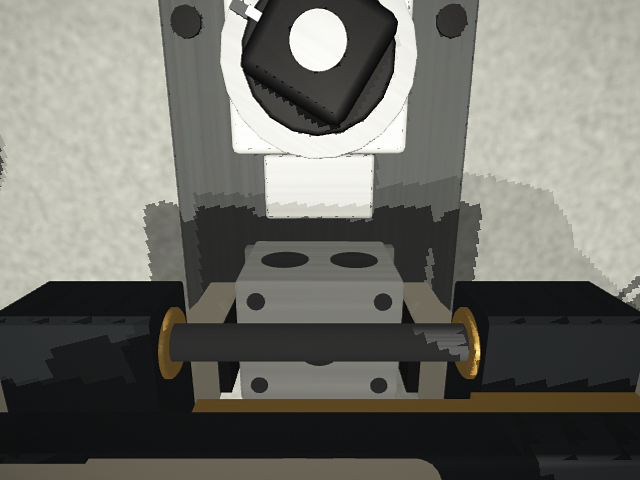

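```bash
python3 - <<'E'
from h import *
z=np.load("pics/w3.npz"); W=z["W"]; s=arm.get_state()
R=Ro.from_euler('xyz',s["ee_rot"]).as_matrix(); T=(W-np.array(s["eef_pos"]))@R*1000
def box(n,c0,c1,r0,r1,z0,z1):
    P=T[r0:r1,c0:c1].reshape(-1,3); P=P[(P[:,2]>z0)&(P[:,2]<z1)]
    r=cv2.minAreaRect(P[:,:2].astype(np.float32)); print(n,len(P),P.min(0).round(1),P.max(0).round(1),np.median(P,0).round(1),"rect",np.round(r[0],1),np.round(r[1],1),round(r[2],1))
box("blockfront",240,400,243,280,-8,30)
box("jaw",255,385,155,225,40,49)
box("housing",225,415,90,160,25,36)
box("knobtop",235,405,0,140,-18,-8)
E
```

```text
blockfront 4436 [ 22.9 -28.9  -8. ] [24.8 26.5 29.5] [23.9 -1.1  7. ] rect [23.9 -1.2] [ 1.8 55.4] 0.2
jaw 6811 [ 30.1 -26.4  42.6] [59.6 23.8 48. ] [45.4 -1.5 44.9] rect [44.8 -1.3] [29.5 50.2] 0.1
housing 2291 [ 61.1 -37.4  28.4] [84.4 34.7 34.9] [66.6 13.4 31.2] rect [72.2 -1.3] [72.2 23.2] 89.1
knobtop 13578 [ 73.  -24.5 -16.8] [107.   21.5  -8.1] [ 93.6  -0.8 -13.2] rect [96.1 -1.5] [36.3 36.1] 30.6
```

```bash
python3 -m jog '[[[1.8,0,0,0,0,0,50],[1.8,-0.1,12,0,0,0,50],[1.8,-0.1,22,0,0,0,50],[1.8,-0.1,30,0,0,0,50],[1.8,-0.1,35,0,0,0,50],[1.8,-0.1,37,0,0,0,50],[1.8,-0.1,38.5,0,0,0,50],[1.8,-0.1,38.5,0,0,0,50],[1.8,-0.1,38.5,0,0,0,50]]]'
```

```text
t: 8.35
eef_pos: [0.5668, 0.1425, 0.0491]
ee_rot: [-3.141, 0.0, -1.838]
force: [0.2, 0.2, -4.8]
width: 0.0561
gripper_force: 40.0
```

```bash
python3 -m jog '[[[0,0,0.4,0,0,0,50],[0,0,0.4,0,0,0,50],[0,0,0.4,0,0,0,70],[0,0,0.4,0,0,0,70],[0,0,0.4,0,0,0,85],[0,0,0.4,0,0,0,85],[0,0,0.4,0,0,0,85],[0,0,0.4,0,0,0,85]]]'; python3 -m jog '[[[0,0,-15,0,0,0,85],[0,0,-40,0,0,0,85],[0,0,-90,0,0,0,85],[0,0,-120,0,0,0,85],[0,0,-120,0,0,0,85]]]'
python3 - <<'E'
from h import *
im,d=grab_frame("wrist"); cv2.imwrite("pics/w4.png",im); W=cloud("wrist",d); s=arm.get_state()
R=Ro.from_euler('xyz',s["ee_rot"]).as_matrix(); T=(W-np.array(s["eef_pos"]))@R*1000
zz=np.array(s["eef_pos"])[2]*1000
def box(n,h0,h1,x0,x1,y0=-45,y1=45):
    P=T.reshape(-1,3); P=P[(zz-P[:,2]>h0)&(zz-P[:,2]<h1)&(P[:,0]>x0)&(P[:,0]<x1)&(P[:,1]>y0)&(P[:,1]<y1)]
    r=cv2.minAreaRect(P[:,:2].astype(np.float32)); print(n,len(P),np.median(zz-P[:,2]).round(1),"rect",np.round(r[0],1),np.round(r[1],1),round(r[2],1))
box("block",58,70,-45,45); box("stop",41,50,-70,-15); box("jaw",40,48,20,70); box("knob",97,110,70,130)
imt,dt=grab_frame("top"); Wt=cloud("top",dt); rect(Wt,"block top",.06,.07,.5,.65,.12,.2); rect(Wt,"knob",.095,.11,.45,.62,0,.12)
go([541.5,53.2,140],44.0)
E
```

```text
t: 9.35
eef_pos: [0.5667, 0.1423, 0.0484]
ee_rot: [-3.142, -0.0, -1.838]
force: [0.3, -0.5, 0.1]
width: 0.0846
gripper_force: 0.0
t: 9.98
eef_pos: [0.5682, 0.1431, 0.1726]
ee_rot: [-3.137, 0.004, -1.837]
force: [0.2, 0.4, -1.2]
width: 0.0853
gripper_force: 0.0
block 6141 62.0 rect [2.5 0.6] [46.2 56.1] 0.1
stop 2326 43.8 rect [-34.8   0. ] [70.  20.1] 90.0
jaw 3589 42.0 rect [42.   0.7] [34.  54.6] 0.1
knob 5542 100.2 rect [94.8 -0.5] [35.7 35.7] 30.2
block top 171 [565.1 142.2] [45.7 54.5] long axis deg -17.3 z 0.0636
knob 246 [541.4  53.4] [35.6 35.2] long axis deg 44.8 z 0.1014
t 10.075 now [0.5666 0.1424 0.1693] yaw -105.31 q6 -0.848 F [ 0.3 -0.5 -0.3] w 0.0848816663831819 
-> [92.7  0.6 29.2] [-1.7000e-03 -5.0000e-04 -2.6059e+00]
```

View pics/w4.png

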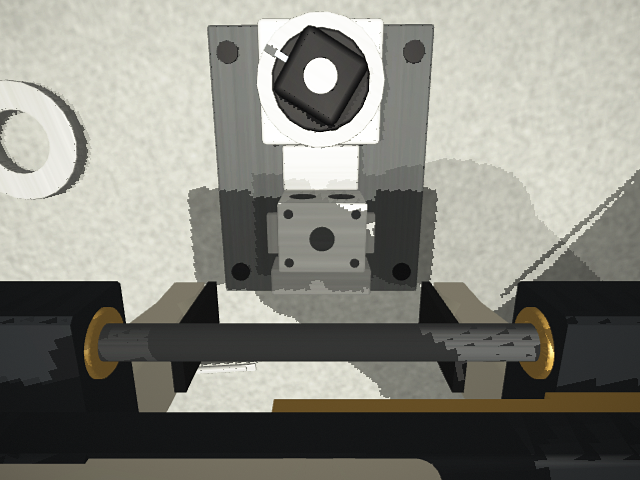

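The block stands in the nest: block top at (320,238), about 4 mm clear of the stop, and square. The knob is at (320,76), with its mark and the collar's mark together at (275,52). Now to the knob.

```bash
python3 -m jog '[[[20,0,0,0,0,-0.18,80],[40,0,10,0,0,-0.36,80],[60,0,20,0,0,-0.54,80],[80,0,29,0,0,-0.72,80],[93.5,0,29,0,0,-0.9,80],[93.5,0,29,0,0,-1.08,80],[93.5,0,29,0,0,-1.26,80],[93.5,0,29,0,0,-1.44,80],[93.5,0,29,0,0,-1.62,80],[93.5,0,29,0,0,-1.8,80],[93.5,0,29,0,0,-1.98,80],[93.5,0,29,0,0,-2.16,80],[93.5,0,29,0,0,-2.34,80],[93.5,0,29,0,0,-2.5,80],[93.5,0,29,0,0,-2.606,80],[93.5,0,29,0,0,-2.606,80],[93.5,0,29,0,0,-2.606,80]]]'
python3 - <<'E'
from h import *
go([541.5,53.2,98],44.1)
im,d=grab_frame("wrist"); W=cloud("wrist",d); s=arm.get_state()
rect(W,"knob",.095,.11,.5,.58,0.01,.1); print(s["moment"])
E
```

```text
t: 12.2
eef_pos: [0.5416, 0.052, 0.139]
ee_rot: [-3.141, 0.001, 0.766]
force: [-1.5, -0.6, 1.1]
width: 0.0801
gripper_force: 0.0
t 12.2 now [0.5416 0.052  0.139 ] yaw 43.88 q6 1.881 F [-1.5 -0.6  1.1] w 0.08009107915667878 
-> [ 0.7 -0.9 41. ] [-0.0004  0.001  -0.0039]
knob 5464 [544.8  52.3] [35.7 36. ] long axis deg -46.1 z 0.1018
[-0.19792115  0.10325593  0.01052015]
```

```bash
python3 -m jog '[[[1,0.8,15,0,0,-0.004,80],[1,0.8,30,0,0,-0.004,80],[1,0.8,40,0,0,-0.004,80],[1,0.8,41,0,0,-0.004,80],[1,0.8,41,0,0,-0.004,30],[1,0.8,41,0,0,-0.004,30],[1,0.8,41,0,0,-0.004,30],[1,0.8,41,0,0,-0.004,30],[1,0.8,41,0,0,-0.004,30],[1,0.8,41,0,0,-0.004,30],[1,0.8,41,0,0,-0.004,30]]]' 50
python3 -c "
from h import *
go([542.9,52.2,98],44.1); print(arm.get_state()['moment'])"
```

```text
t: 13.62
eef_pos: [0.5432, 0.0523, 0.0986]
ee_rot: [-3.142, -0.0, 0.772]
force: [-1.4, 0.8, 2.1]
width: 0.0357
gripper_force: 50.0
t 13.625 now [0.5432 0.0523 0.0986] yaw 44.25 q6 1.888 F [-1.4  0.8  2.1] w 0.035685539487260096 
-> [-0.3 -0.1  0.6] [-0.     -0.0001  0.0025]
[ 0.08673996  0.49455712 -0.05885026]
```

```bash
python3 -m jog '[[[0,0,0,0,0,0.13,30],[0,0,0,0,0,0.26,30],[0,0,0,0,0,0.39,30],[0,0,0,0,0,0.52,30],[0,0,0,0,0,0.65,30],[0,0,0,0,0,0.78,30],[0,0,0,0,0,0.91,30],[0,0,0,0,0,1.04,30],[0,0,0,0,0,1.17,30],[0,0,0,0,0,1.3,30],[0,0,0,0,0,1.3,30]]]'
python3 - <<'E'
from h import *
s=arm.get_state(); print(s["moment"],s["force"])
im,d=grab_frame("top"); W=cloud("top",d)
rect(W,"block top",.058,.07,.5,.65,.12,.2)
for q in("knob_mark","collar_mark"):
  for r in spot_in(q,"top")[:2]: print(q,r)
E
```

```text
t: 15.0
eef_pos: [0.5432, 0.0523, 0.0986]
ee_rot: [-3.142, 0.0, -0.527]
force: [-1.0, 0.4, 3.0]
width: 0.0357
gripper_force: 50.0
[ 0.05486967  0.62299096 -0.23305007] [-1.00984704  0.40665412  3.02287655]
block top 0 [0. 0.] [0. 0.] long axis deg 0.0 z nan
collar_mark {'uv': [309.2, 287.5], 'confidence': 0.5}
collar_mark {'uv': [435.8, 195.8], 'confidence': 0.24}
  return _methods._mean(a, axis=axis, dtype=dtype,
  ret = ret.dtype.type(ret / rcount)
```

```bash
M(){ python3 -c "
from h import *
s=arm.get_state(); print('Mz',round(s['moment'][2],3),'yaw',round(s['ee_rot'][2],3))"; }
python3 -m jog '[[[0,0,0,0,0,0.1,30],[0,0,0,0,0,0.2,30],[0,0,0,0,0,0.3,30],[0,0,0,0,0,0.4,30]]]' |grep force; M
python3 -m jog '[[[0,0,0,0,0,0.05,30],[0,0,0,0,0,0.1,30]]]' |grep force; M
python3 -m jog '[[[0,0,0,0,0,0.05,30],[0,0,0,0,0,0.1,30]]]' |grep force; M
```

```text
force: [-1.7, 1.5, 3.6]
gripper_force: 50.0
Mz 0.277 yaw -0.928
force: [-1.8, 0.4, 3.3]
gripper_force: 50.0
Mz 0.24 yaw -1.027
force: [-1.4, 1.3, 4.0]
gripper_force: 50.0
Mz 0.273 yaw -1.127
```

```bash
M(){ python3 -c "
from h import *
s=arm.get_state(); print('Mz',round(s['moment'][2],3),'yaw',round(s['ee_rot'][2],3))"; }
python3 -m jog '[[[0,0,0,0,0,0.05,30],[0,0,0,0,0,0.1,30]]]' |grep '^force'; M
python3 -m jog '[[[0,0,0,0,0,0.04,30],[0,0,0,0,0,0.08,30]]]' |grep '^force'; M
python3 -m jog '[[[0,0,0,0,0,0.04,30],[0,0,0,0,0,0.08,30]]]' |grep '^force'; M
```

```text
force: [-1.7, 1.4, 3.4]
Mz 0.297 yaw -1.227
force: [-2.7, 0.2, 3.5]
Mz 0.257 yaw -1.306
force: [-2.2, 0.6, 4.1]
Mz 0.359 yaw -1.386
```

```bash
M(){ python3 -c "
from h import *
s=arm.get_state(); print('Mz',round(s['moment'][2],3),'yaw',round(s['ee_rot'][2],3))"; }
for i in 1; do python3 -m jog '[[[0,0,0,0,0,0.03,30],[0,0,0,0,0,0.06,30]]]' |grep '^force'; M
python3 -m jog '[[[0,0,0,0,0,0.03,30],[0,0,0,0,0,0.06,30]]]' |grep '^force'; M
python3 -m jog '[[[0,0,0,0,0,0.03,30],[0,0,0,0,0,0.06,30]]]' |grep '^force'; M
python3 -m jog '[[[0,0,0,0,0,0.03,30],[0,0,0,0,0,0.06,30]]]' |grep '^force'; M; done
```

```text
force: [-2.1, 0.8, 5.3]
Mz 0.342 yaw -1.448
force: [-2.7, 1.1, 5.9]
Mz 0.497 yaw -1.509
force: [-3.2, 1.1, 5.0]
Mz 0.377 yaw -1.569
force: [-2.2, 0.4, 5.0]
Mz 0.406 yaw -1.629
```

```bash
M(){ python3 -c "
from h import *
s=arm.get_state(); print('Mz',round(s['moment'][2],3),'yaw',round(s['ee_rot'][2],3))"; }
python3 -m jog '[[[0,0,0,0,0,0.03,30],[0,0,0,0,0,0.06,30]]]' |grep '^force'; M
python3 -m jog '[[[0,0,0,0,0,0.03,30],[0,0,0,0,0,0.06,30]]]' |grep '^force'; M
python3 - <<'E'
from h import *
for n in("side","wrist","top"):
    im,d=grab_frame(n)
    for q in("knob_mark","collar_mark"):
        print(n,q,[(np.round(r["uv"]),round(r["confidence"],2)) for r in spot_in(q,n)[:2]])
    if n=="side": S=cv2.resize(im[215:335,300:420],(400,400),interpolation=2)
    if n=="wrist": cv2.imwrite("pics/w5.png",np.hstack([S,cv2.resize(im[:,:480],(400,400))]))
E
```

```text
force: [-3.3, 1.5, 5.1]
Mz 0.315 yaw -1.689
force: [-2.7, 1.7, 5.2]
Mz 0.34 yaw -1.749
side knob_mark [(array([366., 264.]), 0.87), (array([316., 154.]), 0.43)]
side collar_mark [(array([362., 269.]), 0.97)]
wrist knob_mark [(array([318., 282.]), 0.83)]
wrist collar_mark [(array([319., 268.]), 0.84), (array([316., 279.]), 0.54)]
top knob_mark []
top collar_mark []
```

View pics/w5.png

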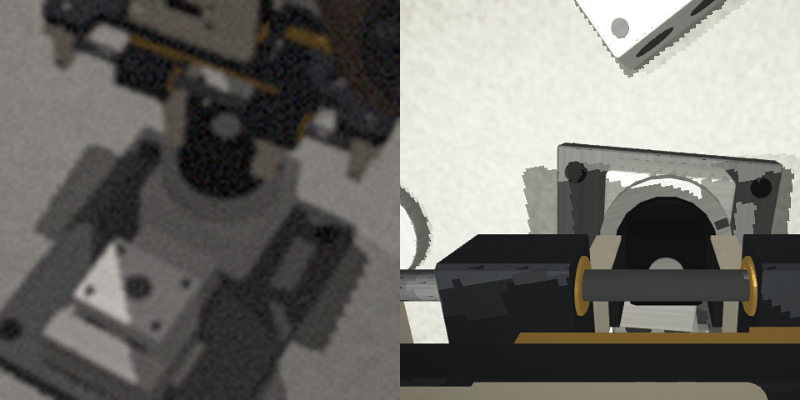

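The wrist crop shows the dark collar mark at about (386,269) in full-frame pixels. The knob's mark lies along tool +y under the right finger, so I measure the slip angle from the collar mark.

```bash
cat > slip.py <<'E'
from h import *
im,d=grab_frame("wrist"); W=cloud("wrist",d); s=arm.get_state()
R=Ro.from_euler('xyz',s["ee_rot"]).as_matrix(); T=(W-np.array(s["eef_pos"]))@R*1000
h=W[...,2]*1000; r=np.hypot(T[...,0],T[...,1]); g=im.max(2)
# collar top annulus dark spots
a=np.degrees(np.arctan2(T[...,0],T[...,1]))
m=(h>60)&(h<75)&(r>28)&(r<36)&(a>0)&(a<170)
for k in range(0,170,5):
    q=m&(a>=k)&(a<k+5)
    if q.sum(): print(k,q.sum(),int(np.median(g[q])),int(g[q].min()),round(float(np.median(h[q])),1),end=' | ')
u,v=386,269; print("\npix",T[v,u].round(1),h[v,u].round(1),a[v,u].round(1),r[v,u].round(1))
print("t",s["t"],"Mz",s["moment"][2])
E
python3 slip.py
```

```text
5 10 136 133 67.6 | 10 81 130 101 67.9 | 15 54 133 50 68.1 | 20 92 56 50 70.2 | 25 124 122 46 68.2 | 30 92 129 109 67.9 | 35 98 128 119 67.9 | 40 112 131 106 67.8 | 45 114 129 106 67.8 | 50 117 128 105 67.7 | 55 129 130 107 67.7 | 60 133 239 104 67.6 | 65 135 242 109 67.7 | 70 128 242 100 67.8 | 75 133 243 98 67.7 | 80 130 244 101 67.6 | 85 120 139 107 67.8 | 90 121 243 117 67.8 | 95 119 128 113 67.9 | 100 116 128 122 68.0 | 105 118 127 121 67.8 | 110 118 127 120 67.8 | 115 121 126 13 67.9 | 120 119 126 12 67.9 | 125 114 126 12 67.9 | 130 114 126 122 67.8 | 135 114 127 13 67.9 | 140 119 127 32 67.9 | 145 107 127 122 67.8 | 150 112 127 123 67.7 | 155 111 127 32 68.0 | 160 98 129 107 67.7 | 165 102 127 75 67.8 | 
pix [11.3 28.5 30.2] 68.4 21.6 30.7
t 18.9 Mz 0.006429884383713705
```

The slip is about 22°, past the first crest. I turn it about 9° more, to the bottom of that click, then let go and rise.

```bash
python3 -m jog '[[[0,0,0,0,0,0.07,30],[0,0,0,0,0,0.14,30],[0,0,0,0,0,0.14,30]]]' | head -3; python3 slip.py | grep -o '| [1234][05] [0-9]* [0-9]*' ; python3 -m jog '[[[0,0,0,0,0,0,50],[0,0,0,0,0,0,70],[0,0,0,0,0,0,80],[0,0,0,0,0,0,80],[0,0,0,0,0,0,80],[0,0,-30,0,0,0,80],[0,0,-70,0,0,0,80],[0,0,-110,0,0,0,80],[-20,0,-140,0,0,0,80],[-40,0,-140,0,0,0,80],[-40,0,-140,0,0,0,80],[-40,0,-140,0,0,0,80]]]'
python3 - <<'E'
from h import *
im,d=grab_frame("wrist"); W=cloud("wrist",d); cv2.imwrite("pics/w6.png",im)
for q in("knob_mark","collar_mark"):
  for r in spot_in(q,"wrist")[:2]:
    u,v=map(int,np.round(r["uv"])); print(q,(u,v),round(r["confidence"],2),W[v,u].round(4))
rect(W,"knob",.095,.11,.5,.58,0.01,.1); rect(W,"block",.058,.07,.5,.65,.12,.2);rect(W,"stop",.041,.05,.5,.65,.16,.22)
im,d=grab_frame("top"); W=cloud("top",d); rect(W,"block",.058,.07,.5,.65,.12,.2);rect(W,"stop",.041,.05,.5,.65,.171,.22)
E
```

```text
t: 19.27
eef_pos: [0.5432, 0.0523, 0.0985]
ee_rot: [3.141, 0.0, -1.889]
| 10 87 134
| 15 84 134
| 20 83 130
| 25 70 56
| 30 118 56
| 35 107 131
| 40 103 129
| 45 112 128
t: 20.82
eef_pos: [0.555, 0.0901, 0.2373]
ee_rot: [3.14, -0.001, -1.888]
force: [0.3, -0.3, 0.2]
width: 0.0802
gripper_force: 0.0
knob_mark (319, 166) 0.78 [0.5418 0.0469 0.1024]
collar_mark (317, 167) 0.8 [0.5433 0.0471 0.1022]
knob 2803 [544.4  51.5] [36.2 36. ] long axis deg 71.8 z 0.1018
block 3519 [568.8 145.3] [46.7 56.1] long axis deg -15.0 z 0.0641
stop 945 [578.4 177. ] [19.9 70.2] long axis deg -14.4 z 0.0461
block 115 [566.1 146.8] [45.8 39.3] long axis deg 74.3 z 0.0634
stop 162 [572.3 181. ] [17.3 61.8] long axis deg -15.0 z 0.0456
```

View pics/w6.png

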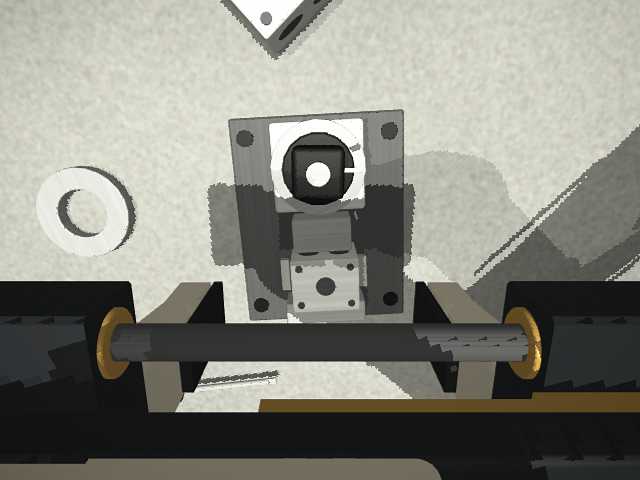

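The picture shows the block clamped against the stop (33.1 mm between centres, nominal 33). The white knob mark is at (350,170) and the dark collar mark at (356,148), about 30° apart, which is one click. The gripper is clear, so I hand the job in.

```bash
python3 -c "
from h import *
print(arm.job_done(), arm.get_state()['t'])"
```

```text
the job is handed in; nothing more can be done
the job is handed in; nothing more can be done
```

I set the small valve block in the fixture, clamped it against the stop with one knob click (about 30° of slip), let go, and handed the job in at about 21 s; no verdict came back.

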